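# Slide a flat bar into a drill jig

### The arm

A 6-joint arm with a two-finger parallel gripper is mounted at the origin on a cart in front of the work surface, level with it; the furniture and walls round the work are solid. World frame = base frame: x ahead of the robot, y to its left, z up, the work surface at z = 0. Lengths are in mm, angles in rad, forces in N, time in s.
With the tool pointing down it reaches from about 350 to 975 mm from the base axis. Payload 7.1 kg.
Tool frame: the origin (TCP) lies at the very end of the fingers, on their centre line; the grasp point (between the pads) lies 19 mm behind it; z points along the fingers, y is the line along which they close (so a half turn about z gives the same grasp; the last joint's range is limited). The gripper opens to 88 mm and grips with 3 to 60 N. Pads are 20 mm wide; open, the fingers measure 115 mm over their backs; the gripper's body (75 mm by 178 mm) begins 61 mm behind the grasp point.
Start: joints at [1.085, 0.423, 1.63, -0, 1.089, -0.019], TCP at [281.237, 558.131, 222.675] pointing down, gripper open.
Joint ranges: [-3, 3], [-0.9, 2.11], [0.09, 2.58], [-1.31, 4.45], [0.11, 2.69], [-2.54, 2.54]. Speed limits (rad/s): [2.39, 2.39, 3.01, 3.14, 3.14, 3.14].

### API

Orientations are given as a rotation vector (axis times angle).
In Python, from workcell import * gives the robot as it stands.
- The arm moves only by the tool step_arm, never from a script. Its argument "deltas" is a list of rows, each a list of 3 entries, a list of its own where there are three numbers: the shift along the tool's x, y, z in units of 300 mm (1.0 is 300 mm), then the turn, a rotation vector about the tool's x, y, z in units of 1.5 rad (1.0 is 1.5 rad), then the gripper command: -1 is shut, 1 is fully open, values between are in proportion. In form: [[[dx, dy, dz], [rx, ry, rz], gripper], ...]. A call has 1 to 20 rows; each row is the pose to reach, as a shift and turn from the pose commanded when the call began, along the tool's axes at that moment; what a row does not reach only later rows make up. A row lasts 1/12 s, in which the tool goes at most 41.7 mm and 7.16 degrees, less where a joint would pass 70% of its speed; a pose out of reach is approached as far as the arm can. A call with a number of a shift or a turn outside -1 to 1 is refused whole. A call with a gripper value outside its range is refused whole. The fingers move at their own pace and stop on an object; the grip force is fixed at half the most. Time passes only in rows, so rows that repeat a pose let the fingers close. It gives the time, the measured TCP pose, the force, the opening and the grip force at its end, in the units of the state.
- get_obs(): the state, without advancing time (a new reading comes with each control period).
- get_image(name): name is "scene" or "top"; returns a dict with "pixels" (420x560x3 uint8, red, green, blue), "fx", "fy", "cx", "cy" (pixels), "dist_coeffs" ([k1, k2, p1, p2, k3] as OpenCV has them; the pictures are not rectified), "T" (4x4, takes a point from camera to world coordinates). Camera axes: x right, y down, z forward; pixel columns grow to the right and rows downward; lengths in mm; the calibration is good to about 2 mm. A picture is of the moment at which its call begins. There is no depth.
- close_job(): hands the job in; it is judged then, once.
The state is a dict: "t": time; "qpos": joint angles; "qvel": joint speeds; "joint_torque": joint torques, N m; "ee_pos": TCP position; "orientation": TCP orientation; "ft_force": force on the tool from outside, world axes, zero at the start; "moment": the same for the moment, N m; "width": finger opening in mm; "grasp_force": force on a finger pad.
Only numpy, scipy, OpenCV 4.12 (cv2) and the standard library are available. Lean on these libraries where they do the work, as an engineer would, in place of code of your own. Each camera call takes 0.05 s, during which the arm holds its last target. There are 200 camera calls.

### The job

Load the drill jig: pick up the brown flat steel bar and lay it flat and lengthwise on the bare aluminium loading deck of the jig, whole bar short of the pocket. Then slide it along between the guides and under the yellow bridge until it drops into the pocket, and leave it lying flat on the pocket's floor. Do not disturb the oil can, tape measure, steel slug or square tube.

Things in the scene. Friction and masses are not known exactly. Their poses are not given: they have to be found in the camera images.
- bar_mid (a point): Centre (half-way up) of the loose brown flat steel bar, 120 x 30 x 8 mm, about 0.22 kg. x along its length, y across, z up through its thickness. Either end may lead. It starts lying flat on the bench, to the left of the jig.
- pocket (a point): Centre of the pocket's floor in the blue drill jig, which is fixed to the bench; 8 mm above the bench. x is the way the bar is slid (deck to pocket), y across, z up. Pocket 126 mm long (x -63 to +63 mm), 36 mm wide, floor 6 mm below the deck: a seated bar stands 2 mm above deck level. At x -63 mm a sharp step to the deck, at +63 mm an end stop 13 mm high, 20 mm thick.
- mouth (a point): Middle of the flared mouth of the guides, at deck height, 47 mm before the pocket's near edge; axes as the pocket's. The mouth is 59 mm wide here and narrows over 30 mm to 36 mm; then dark steel guides, 36 mm apart and 22 mm thick, run on along both sides of the pocket to its end stop. Mouth plates (8 mm thick) and guides stand 7 mm above the deck.
- bridge (a point): Centre of the underside of the yellow bridge with the steel drill bush, 16 mm above deck level; axes as the pocket's. The bridge is 34 mm long (x), 84 mm wide and 10 mm thick, the bush 10 mm higher. The bar must go in beneath it: pushed off the deck, it first tips nose-down into the pocket (its tail rises up to 6 mm), at last its tail drops off the step.
- deck (a point): Point on top of the jig's flat aluminium loading deck, 14 mm above the bench, on the centre line, 85 mm before the pocket's near edge; a good place for the bar's middle. Same axes as the pocket. The deck is 150 mm long (x -65 to +85 mm from this point, where the pocket begins) and 92 mm wide, bare from x = -65 to +38 mm. The base plate beneath is 100 mm wide.
- oil_can: Bystander: loose red oil can with a long thin spout, 72 x 83 x 167 mm, behind the jig; origin at the centre of its underside.
- tape: Bystander: loose yellow tape measure, 35 x 98 x 64 mm, behind the jig; origin at the centre of its underside.
- slug: Bystander: loose bare steel round slug, 44 mm across, 45 mm high, to the left; origin at the centre of its underside.
- square_tube: Bystander: loose dark square tube offcut, 150 x 35 x 35 mm, far left; origin at the centre of its underside.

How it is judged:
By the outcome, as a careful person would: the job done as asked, in the order asked, and still so for the second after the job is handed in, with the robot touching nothing.
It also fails if it takes over 48 s, if anything falls off the work surface, if the arm or the gripper's body presses on something with over 40 N, if the wrist force passes 120 N, or if a joint passes its speed limit or range.

## Working session

There is one attempt and no reset: what is moved stays moved. The work goes in short steps, Python scripts to look and compute and a tool call to move; the robot and the scene stay as the last step left them, time stands still between calls to the robot, and variables do not carry over. Pictures are saved under pics/ and viewed, at most 10 in all, crops included, and the job is handed in when it is done.

Besides the shell and the picture viewer there is one more tool, called after ">>>" as name(argument=value, ...), one argument or row to a line, values as JSON. step_arm: Moves the arm, as the interface text tells. Its arguments: {"type":"object","properties":{"deltas":{"type":"array","items":{"type":"array"}}},"required":["deltas"]}

```bash
mkdir -p pics; ls; python3 - <<'E'
from workcell import *
import cv2
for n in ("scene","top"):
    im=get_image(n); cv2.imwrite(f"pics/{n}0.png",im["pixels"][:,:,::-1])
    print(n,im["fx"],im["fy"],im["cx"],im["cy"],im["dist_coeffs"]);print(im["T"])
print(get_obs())
E
```

```text
pics
scene 544.387399284785 544.387399284785 280.19051140668455 214.57057787590412 [-0.17478612  0.          0.          0.          0.        ]
[[ 7.73420496e-01 -2.73212859e-01  5.71992544e-01 -2.00085462e+02]
 [-6.33741192e-01 -3.53037786e-01  6.88285132e-01 -7.63236733e+02]
 [ 1.38866324e-02 -8.94829065e-01 -4.46192903e-01  6.23771421e+02]
 [ 0.00000000e+00  0.00000000e+00  0.00000000e+00  1.00000000e+00]]
top 542.6430930771929 542.6430930771929 275.61962522094683 215.0139770058698 [0.01554421 0.         0.         0.         0.        ]
[[ 4.69359166e-01 -8.45781031e-01  2.53685673e-01  1.86422148e+02]
 [-8.82993750e-01 -4.51159009e-01  1.29528319e-01 -2.68433997e+01]
 [ 4.89998127e-03 -2.84798168e-01 -9.58574981e-01  1.43638379e+03]
 [ 0.00000000e+00  0.00000000e+00  0.00000000e+00  1.00000000e+00]]
{'t': 0.1, 'qpos': array([ 1.08498645e+00,  4.23740214e-01,  1.63060649e+00, -2.36490795e-05,
        1.08857833e+00, -1.90420983e-02]), 'qvel': array([-0.00054748, -0.00156747, -0.00052245,  0.00033902,  0.00107024,
        0.00275943]), 'joint_torque': array([-3.04393589e-04, -5.45613313e+01, -2.74323875e+01,  6.44706097e-02,
        1.88124290e-02, -3.35842083e-05]), 'ee_pos': array([281.02721014, 557.70248283, 221.99731904]), 'orientation': array([-7.26470046e-01, -3.05612143e+00,  2.03460015e-03]), 'ft_force': array([-0.43646622,  0.29454211,  0.06131214]), 'moment': array([-0.00482562, -0.03182247, -0.05528448]), 'grasp_force': 0.0, 'width': 87.87995576975666}
```

View pics/scene0.png

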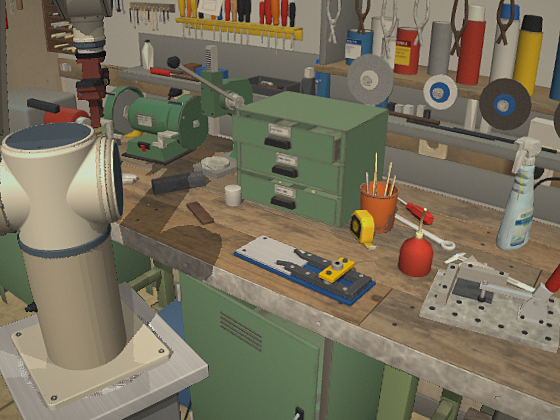

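View pics/top0.png

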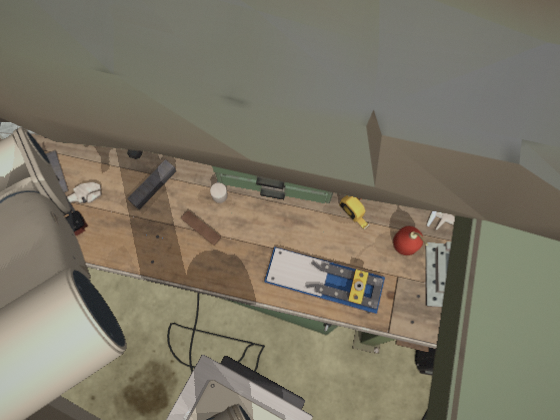

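The scene view shows the bar at about (200,213), the deck at about (265,250), the bridge at (337,268), the slug at (232,195) and the tube at (180,184). In the top view the bar is at (201,227), the deck at (296,270), the bridge at (359,286), the slug at (219,191) and the tube at (153,185). Next I'll view enlarged crops.

```bash
cat > h.py <<'E'
import numpy as np, cv2
def ray(im,px):
    K=np.array([[im["fx"],0,im["cx"]],[0,im["fy"],im["cy"]],[0,0,1]])
    p=cv2.undistortPoints(np.array(px,float).reshape(-1,1,2),K,np.array(im["dist_coeffs"])).reshape(-1,2)
    d=np.c_[p,np.ones(len(p))]@im["T"][:3,:3].T
    return im["T"][:3,3],d
def on_z(im,px,z):
    c,d=ray(im,px); return c+d*((z-c[2])/d[:,2])[:,None]
def proj(im,P):
    K=np.array([[im["fx"],0,im["cx"]],[0,im["fy"],im["cy"]],[0,0,1]])
    Ti=np.linalg.inv(im["T"])
    return cv2.projectPoints(np.array(P,float).reshape(-1,1,3),cv2.Rodrigues(Ti[:3,:3])[0],Ti[:3,3],K,np.array(im["dist_coeffs"]))[0].reshape(-1,2)
E
python3 - <<'E'
from workcell import *
from h import *
im=get_image("top")["pixels"][:,:,::-1]
a=cv2.resize(im[180:320,175:395],None,fx=3.6,fy=3.6,interpolation=cv2.INTER_CUBIC)
cv2.imwrite("pics/topc.png",a)
im=get_image("scene")["pixels"][:,:,::-1]
a=cv2.resize(im[190:310,180:385],None,fx=3.9,fy=3.9,interpolation=cv2.INTER_CUBIC)
cv2.imwrite("pics/scenec.png",a)
E
```

```text
(no output)
```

View pics/topc.png

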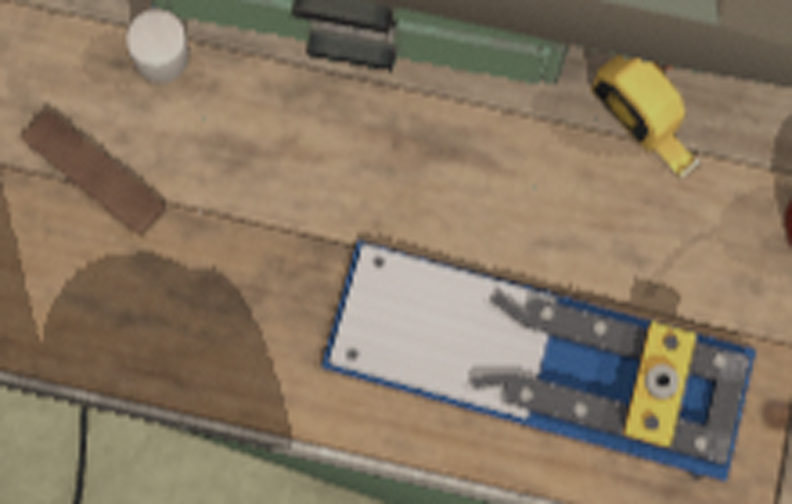

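View pics/scenec.png

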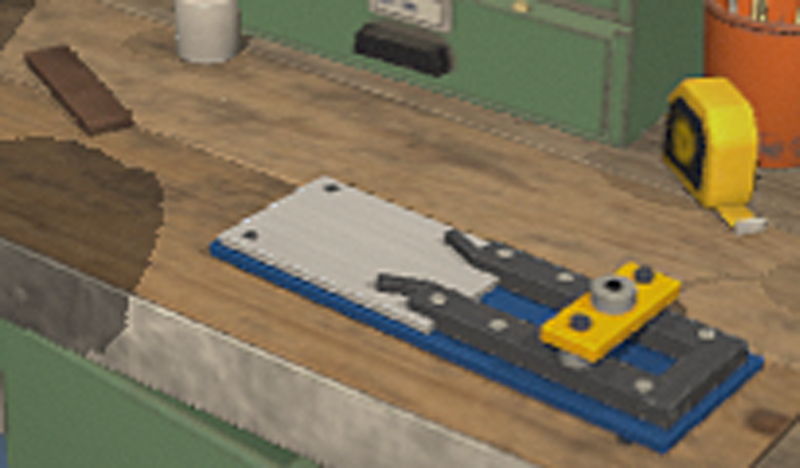

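The top crop shows the bar's corners at (45,105), (165,205), (147,233) and (22,133), and the deck's left edge from (360,243) to (329,365). The guides and bridge are clear in both crops. Next I'll measure with masks.

```bash
python3 - <<'E'
from workcell import *
from h import *
def big(m):
    n,l,s,c=cv2.connectedComponentsWithStats(m.astype(np.uint8),connectivity=4); return l==1+np.argmax(s[1:,4])
S={"top":(slice(180,320),slice(175,395)),"scene":(slice(190,310),slice(180,385))}
for n,(r,c) in S.items():
    im=get_image(n); p=np.ascontiguousarray(im["pixels"][r,c]); hsv=cv2.cvtColor(p,cv2.COLOR_RGB2HSV).astype(int); H,Sa,V=hsv[...,0],hsv[...,1],hsv[...,2]
    off=np.array([c.start,r.start])
    R,G,B=[p[...,i].astype(int) for i in range(3)]
    by,bx=(47,25) if n=="top" else (24,19)
    print(n,"bar col",p[by,bx],hsv[by,bx],"wood",p[by+18,bx+25])
    deck=(Sa<45)&(V>140); deck[:, :(80 if n=="top" else 50)]=0; 
    if n=="scene": deck[:42]=0; deck[85:]=0
    ref=p[by,bx].astype(int)
    bar=(np.abs(p.astype(int)-ref).sum(2)<50)
    bar[:, (48 if n=="top" else 36):]=0; bar[(68 if n=="top" else 36):]=0
    yel=(H>18)&(H<32)&(Sa>190)&(V>120); yel[:60]=0
    blue=(H>100)&(H<125)&(Sa>120)
    for nm,m,z in(("bar",big(bar),8),("deck",big(deck),14),("bridge",big(yel),40),("blue",blue,8)):
        ys,xs=np.nonzero(m); P=on_z(im,np.c_[xs,ys]+off,z)[:,:2]
        # fill the outline only
        rc=cv2.minAreaRect(P.astype(np.float32)); box=cv2.boxPoints(rc)
        d=box[1]-box[0]; e=box[2]-box[1]; L=d if np.linalg.norm(d)>np.linalg.norm(e) else e
        print(nm,m.sum(),"ctr",np.round(rc[0],1),"size",np.round(rc[1],1),"ang",round(np.degrees(np.arctan2(L[1],L[0]))%180,1),"mean",P.mean(0).round(1))
E
```

```text
top bar col [103  78  63] [ 11  99 103] wood [145 120  94]Traceback (most recent call last):
  File "<stdin>", line 19, in <module>
  File "<stdin>", line 4, in big
    return _wrapfunc(a, 'argmax', axis=axis, out=out, **kwds)
    return bound(*args, **kwds)
ValueError: attempt to get argmax of an empty sequence
```

```bash
cat > m.py <<'E'
from workcell import *
from h import *
def big(m):
    n,l,s,c=cv2.connectedComponentsWithStats(m.astype(np.uint8),connectivity=4); return l==1+np.argmax(s[1:,4])
S={"top":(slice(180,320),slice(175,395)),"scene":(slice(190,310),slice(180,385))}
for n,(r,c) in S.items():
    im=get_image(n); p=np.ascontiguousarray(im["pixels"][r,c]); hsv=cv2.cvtColor(p,cv2.COLOR_RGB2HSV).astype(int); H,Sa,V=hsv[...,0],hsv[...,1],hsv[...,2]
    off=np.array([c.start,r.start])
    by,bx=(47,25) if n=="top" else (24,19)
    ref=p[by-1:by+2,bx-1:bx+2].reshape(-1,3).mean(0)
    deck=(Sa<45)&(V>140); deck[:, :(80 if n=="top" else 50)]=0; 
    if n=="scene": deck[:42]=0; deck[85:]=0
    bar=(np.abs(p.astype(int)-ref).sum(2)<55)
    bar[:, (48 if n=="top" else 36):]=0; bar[(68 if n=="top" else 36):]=0
    yel=(H>15)&(H<35)&(Sa>150)&(V>110); yel[:60]=0
    blue=(H>98)&(H<128)&(Sa>110)
    for nm,m,z in(("bar",big(bar),8),("deck",big(deck),14),("bridge",big(yel),40),("blue",blue,8)):
        ys,xs=np.nonzero(m); P=on_z(im,np.c_[xs,ys]+off,z)[:,:2]
        rc=cv2.minAreaRect(P.astype(np.float32)); box=cv2.boxPoints(rc)
        d=box[1]-box[0]; e=box[2]-box[1]; L=d if np.linalg.norm(d)>np.linalg.norm(e) else e
        print(n,nm,m.sum(),"ctr",np.round(rc[0],1),"size",np.round(rc[1],1),"ang",round(np.degrees(np.arctan2(L[1],L[0]))%180,1),"mean",P.mean(0).round(1))
E
python3 m.py
```

```text
top bar 574 ctr [437.5 331.8] size [128.4  40.1] ang 79.9 mean [438.5 330.6]
top deck 1702 ctr [452.9  40.2] size [ 93.2 149.4] ang 102.3 mean [450.4  47.2]
top bridge 39 ctr [ 489.4 -103.7] size [16.2 35.3] ang 172.8 mean [ 490.9 -104. ]
top blue 752 ctr [468.1 -30.6] size [ 98.7 304.2] ang 102.1 mean [468.2 -76.6]
scene bar 275 ctr [436.9 322.9] size [138.2  34.9] ang 80.4 mean [436.  322.8]
scene deck 1240 ctr [450.3  37.7] size [ 97.2 152.1] ang 102.3 mean [445.9  44.9]
scene bridge 329 ctr [ 482.2 -122.4] size [93.2 40. ] ang 12.2 mean [ 474.6 -128.1]
scene blue 876 ctr [519.4 -67.1] size [282.  333.3] ang 167.8 mean [450.8 -86.4]
```

```bash
cat > c.py <<'E'
import numpy as np, json, os
from scipy.spatial.transform import Rotation as Ro
F="cmd.json"
def down(ydeg):  # tool z down, tool y at angle ydeg
    a=np.radians(ydeg); y=np.array([np.cos(a),np.sin(a),0]); z=np.array([0,0,-1.]); return Ro.from_matrix(np.c_[np.cross(y,z),y,z])
def load():
    d=json.load(open(F)); return np.array(d["p"]),Ro.from_quat(d["q"])
def save(p,R): json.dump(dict(p=list(p),q=list(R.as_quat())),open(F,"w"))
def need(p,R=None):
    p0,R0=load(); R=R or R0
    return (R0.inv().apply(np.array(p)-p0)/300).round(4),((R0.inv()*R).as_rotvec()/1.5).round(4)
def done(s,t):
    p,R=load(); save(p+R.apply(np.array(s)*300),R*Ro.from_rotvec(np.array(t)*1.5))
E
python3 - <<'E'
from workcell import *
from h import *; import c
im=get_image("top"); 
q=np.array([[45,105],[165,205],[147,233],[22,133]]); P=on_z(im,(q+.5)/3.6-.5+[175,180],8); print(P.round(1),P.mean(0))
im=get_image("scene")
q=np.array([[68,47],[131,117],[91,129],[25,55]]); P=on_z(im,(q+.5)/3.9-.5+[180,190],8); print(P.round(1),P.mean(0))
q=np.array([[327,178],[495,285],[215,240]]); print(on_z(im,(q+.5)/3.9-.5+[180,190],14).round(1))
o=get_obs()
R=c.Ro.from_rotvec(o["orientation"]); y=R.as_matrix()[:,1]; a=np.degrees(np.arctan2(y[1],y[0])); print("yang",a)
c.save([281.237,558.131,222.675],c.down(a))
E
```

```text
[[465.6 389.4   8. ]
 [440.2 269.5   8. ]
 [415.  270.7   8. ]
 [438.1 393.4   8. ]] [439.71895524 330.73908296   8.        ]
[[463.1 381.5   8. ]
 [439.7 266.8   8. ]
 [410.6 268.3   8. ]
 [433.2 388.5   8. ]] [436.65442728 326.24417765   8.        ]
[[482.2 117.6  14. ]
 [480.  -35.5  14. ]
 [387.2  98.6  14. ]]
yang 63.256402206904085
```

```bash
python3 -c "
import c
print(c.need([438.2,328.5,80.7],c.down(-10.7)))"
```

```text
(array([-0.8117, -0.4481,  0.4733]), array([0.    , 0.    , 0.8605]))
```

>>> step_arm(
  deltas=[
    [[-0.4,-0.22,0.1],[0,0,0.4],0.36],
    [[-0.812,-0.448,0.473],[0,0,0.86],0.36],
    [[-0.812,-0.448,0.473],[0,0,0.86],0.36],
    [[-0.812,-0.448,0.473],[0,0,0.86],0.36],
    [[-0.812,-0.448,0.473],[0,0,0.86],0.36],
    [[-0.812,-0.448,0.473],[0,0,0.86],0.36],
    [[-0.812,-0.448,0.473],[0,0,0.86],0.36],
    [[-0.812,-0.448,0.473],[0,0,0.86],0.36],
    [[-0.812,-0.448,0.473],[0,0,0.86],0.36],
    [[-0.812,-0.448,0.473],[0,0,0.86],0.36],
    [[-0.812,-0.448,0.473],[0,0,0.86],0.36],
    [[-0.812,-0.448,0.473],[0,0,0.86],0.36],
    [[-0.812,-0.448,0.473],[0,0,0.86],0.36],
    [[-0.812,-0.448,0.473],[0,0,0.86],0.36],
    [[-0.812,-0.448,0.473],[0,0,0.86],0.36],
    [[-0.812,-0.448,0.473],[0,0,0.86],0.36],
  ],
)

```text
t: 1.78
ee_pos: [438.2, 328.7, 80.9]
orientation: [2.417, 2.007, 0.0]
ft_force: [-0.2, -0.0, 0.2]
width: 60.0
grasp_force: 0.0
```

>>> step_arm(
  deltas=[
    [[0,0,0.08],[0,0,0],0.36],
    [[0,0,0.16],[0,0,0],0.36],
    [[0,0,0.22],[0,0,0],0.36],
    [[0,0,0.25],[0,0,0],0.36],
    [[0,0,0.26],[0,0,0],0.36],
    [[0,0,0.26],[0,0,0],0.36],
    [[0,0,0.26],[0,0,0],0.36],
    [[0,0,0.26],[0,0,0],-1],
    [[0,0,0.26],[0,0,0],-1],
    [[0,0,0.26],[0,0,0],-1],
    [[0,0,0.26],[0,0,0],-1],
    [[0,0,0.26],[0,0,0],-1],
    [[0,0,0.26],[0,0,0],-1],
    [[0,0,0.26],[0,0,0],-1],
    [[0,0,0.26],[0,0,0],-1],
  ],
)

```text
t: 3.03
ee_pos: [438.2, 328.5, 3.1]
orientation: [-2.418, -2.005, 0.0]
ft_force: [-2.2, 0.7, 6.6]
width: 29.6
grasp_force: 30.0
```

>>> step_arm(
  deltas=[
    [[0,0,-0.05],[0,0,0],-1],
    [[0,0,-0.15],[0,0,0],-1],
    [[0,0,-0.25],[0,0,0],-1],
    [[0,0,-0.3],[0,0,0],-1],
    [[0,0,-0.3],[0,0,0],-1],
    [[0,0,-0.3],[0,0,0],-1],
  ],
)

```text
t: 3.53
ee_pos: [438.6, 328.6, 93.0]
orientation: [2.418, 2.005, 0.002]
ft_force: [-0.7, -0.1, -1.9]
width: 29.7
grasp_force: 30.0
```

```bash
python3 - <<'E'
from workcell import *
from h import *; import c
c.done([-.812,-.448,.473],[0,0,.86]); c.done([0,0,.26],[0]*3); c.done([0,0,-.3],[0]*3)
print(c.load()[0],get_obs()["ee_pos"],get_obs()["ft_force"],get_obs()["width"])
# where bar should appear: TCP z + ~? bar top ~ 8+90-... 
o=get_obs()
for n in("top","scene"):
    im=get_image(n); u,v=proj(im,[o["ee_pos"]])[0]; print(n,u,v)
    a=im["pixels"][int(v)-60:int(v)+60,int(u)-70:int(u)+70,::-1]; cv2.imwrite(f"pics/g_{n}.png",cv2.resize(a,None,fx=2.8,fy=2.8))
cv2.imwrite("pics/g.png",np.hstack([cv2.imread(f"pics/g_{n}.png") for n in("top","scene")]))
p=[451.6,39]; d=np.array([0.213,-0.977]); deckpt=np.array(p)-10*d
print(deckpt, c.need([*(deckpt-5*d),92.7],c.down(12.3)))
E
```

```text
[438.29910131 328.48819839  92.775     ] [438.56716545 328.60891494  93.0464213 ] [-0.72980774 -0.06970552 -1.89773386] 29.692659157517202
top 197.13136363892545 218.4918211130451
scene 197.98511273213512 180.52980425689145
[449.47  48.77] (array([-8.941e-01,  2.025e-01,  3.000e-04]), array([ 0.    ,  0.    , -0.2671]))
```

View pics/g.png

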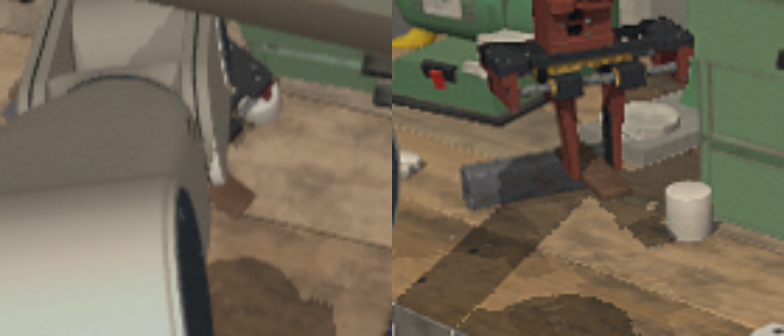

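The bar is held level between the fingers, with its lower-right end visible in both crops: top at (237,216) to (255,190), scene at (605,198) to (632,190). The slug and tube haven't been disturbed.

```bash
python3 - <<'E'
from workcell import *
from h import *
d=np.array([np.cos(np.radians(-100.7)),np.sin(np.radians(-100.7))])
for n,q,o in(("top",[[236,216],[254,190]],[127,158]),("scene",[[212,198],[240,187]],[127,120])):
    im=get_image(n); P=on_z(im,(np.array(q)+.5)/2.8-.5+o,98)[:,:2]; print(n,P.round(1),((P.mean(0)-[438.5,328.6])@d).round(1))
E
```

```text
top [[416.8 274.4]
 [445.8 272.2]] 55.7
scene [[409.3 260.5]
 [440.8 265.5]] 67.0
```

>>> step_arm(
  deltas=[
    [[-0.06,0.014,0],[0,0,-0.02],-1],
    [[-0.16,0.036,0],[0,0,-0.05],-1],
    [[-0.28,0.064,0],[0,0,-0.09],-1],
    [[-0.4,0.09,0],[0,0,-0.13],-1],
    [[-0.52,0.118,0],[0,0,-0.17],-1],
    [[-0.64,0.145,0],[0,0,-0.21],-1],
    [[-0.74,0.168,0],[0,0,-0.24],-1],
    [[-0.82,0.186,0],[0,0,-0.26],-1],
    [[-0.87,0.197,0],[0,0,-0.267],-1],
    [[-0.894,0.203,0],[0,0,-0.267],-1],
    [[-0.894,0.203,0],[0,0,-0.267],-1],
    [[-0.894,0.203,0],[0,0,-0.267],-1],
    [[-0.894,0.203,0],[0,0,-0.267],-1],
  ],
)

```text
t: 4.82
ee_pos: [448.5, 54.4, 92.5]
orientation: [-1.97, -2.447, 0.0]
ft_force: [0.1, 0.4, -1.8]
width: 29.5
grasp_force: 30.0
```

>>> step_arm(
  deltas=[
    [[0,0,0.06],[0,0,0],-1],
    [[0,0,0.13],[0,0,0],-1],
    [[0,0,0.19],[0,0,0],-1],
    [[0,0,0.22],[0,0,0],-1],
    [[0,0,0.226],[0,0,0],-1],
    [[0,0,0.226],[0,0,0],-1],
    [[0,0,0.226],[0,0,0],-1],
  ],
)

```text
t: 5.4
ee_pos: [449.0, 54.1, 25.4]
orientation: [1.97, 2.447, 0.001]
ft_force: [0.6, 0.6, -0.7]
width: 29.5
grasp_force: 30.0
```

```bash
python3 - <<'E'
from workcell import *
from h import *; import c
c.done([-.894,.203,0],[0,0,-.267]); c.done([0,0,.226],[0]*3); print(c.load()[0],get_obs()["ee_pos"])
im=get_image("top")["pixels"][230:320,255:395,::-1]
a=cv2.resize(im,None,fx=4,fy=4,interpolation=cv2.INTER_CUBIC)
im=get_image("scene")["pixels"][225:305,220:385,::-1]
b=cv2.resize(im,None,fx=3.0,fy=3.0,interpolation=cv2.INTER_CUBIC)
w=np.zeros((600,560,3),np.uint8); w[:360,:560]=a; w[360:600,:495]=b
cv2.imwrite("pics/d.png",w)
E
```

```text
[448.55955745  53.65229637  24.975     ] [448.96621574  54.08261573  25.44209321]
```

View pics/d.png

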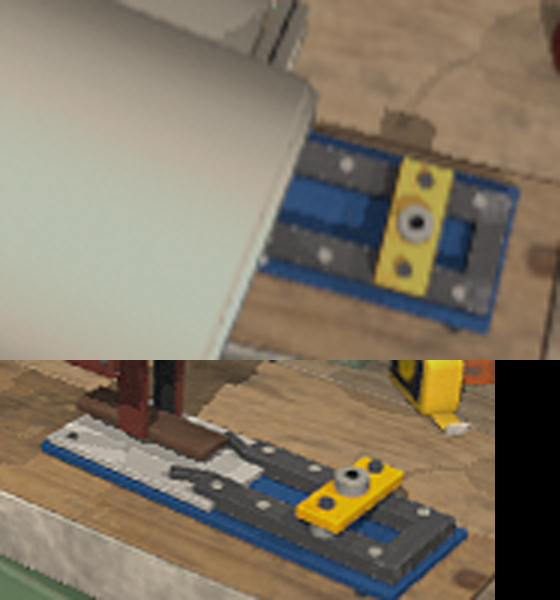

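The top view is blocked by the arm. In the scene crop the bar hangs level over the deck, its nose near (228,436), between the mouth plates at (172,468) and (228,436). I'll zoom in on the mouth.

```bash
python3 - <<'E'
from workcell import *
from h import *
im=get_image("scene")["pixels"][232:292,235:325,::-1]
cv2.imwrite("pics/d2.png",cv2.resize(im,None,fx=8,fy=8,interpolation=cv2.INTER_CUBIC))
E
```

```text
(no output)
```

View pics/d2.png

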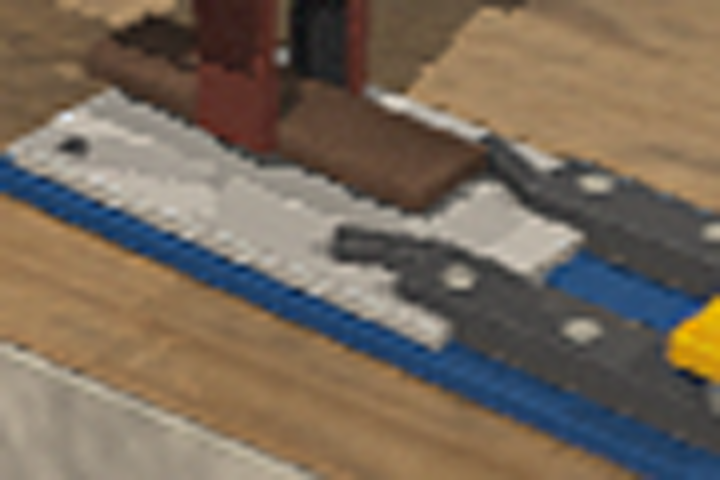

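```bash
python3 - <<'E'
from workcell import *
from h import *
im=get_image("scene")
D=np.array([449.47,48.77]); d=np.array([.213,-.977]); l=np.array([.977,.213])
for nm,q,z in(("nose far",(488,153),30.3),("nose near",(416,188),30.3),("nose near bot",(416,210),22.3),("bar far side",(375,95),30.3),
 ("mouth near tip",(340,228),21),("mouth far tip",(490,138),21),("step far",(583,240),14),("deck rear near",(5,155),14),("deck rear far",(110,88),14),("far guide inner top",(640,228),21),("near guide inner top",(480,248),21),("near guide inner",(600,295),21)):
    P=on_z(im,[(np.array(q)+.5)/8-.5+[235,232]],z)[0,:2]-D; print(nm,"along",(P@d).round(1),"across(+far)",(P@l).round(1))
E
```

```text
nose far along 56.6 across(+far) 15.0
nose near along 52.9 across(+far) -12.0
nose near bot along 51.8 across(+far) -10.4
bar far side along 13.4 across(+far) 20.4
mouth near tip along 40.6 across(+far) -28.9
mouth far tip along 42.7 across(+far) 34.8
step far along 87.6 across(+far) 16.9
deck rear near along -61.9 across(+far) -48.9
deck rear far along -64.5 across(+far) -1.9
far guide inner top along 102.3 across(+far) 22.1
near guide inner top along 75.5 across(+far) -13.2
near guide inner along 113.6 across(+far) -12.0
```

The bar is parallel to the jig with its nose about 3 mm inside the mouth's ends, and it sits about 1.5 mm to the near side. I'll shift it 1.5 mm and lower it.

>>> step_arm(
  deltas=[
    [[0,0.005,0.005],[0,0,0],-1],
    [[0,0.005,0.012],[0,0,0],-1],
    [[0,0.005,0.018],[0,0,0],-1],
    [[0,0.005,0.023],[0,0,0],-1],
    [[0,0.005,0.026],[0,0,0],-1],
    [[0,0.005,0.027],[0,0,0],-1],
    [[0,0.005,0.027],[0,0,0],-1],
  ],
)

```text
t: 6.18
ee_pos: [449.9, 53.9, 17.1]
orientation: [-1.971, -2.446, 0.0]
ft_force: [-2.0, 0.1, 4.3]
width: 29.4
grasp_force: 30.0
```

>>> step_arm(
  deltas=[
    [[0,0,0],[0,0,0],0.14],
    [[0,0,0],[0,0,0],0.14],
    [[0,0,0],[0,0,0],0.14],
    [[0,0,-0.03],[0,0,0],0.14],
    [[0,0,-0.1],[0,0,0],0.14],
    [[0,0,-0.2],[0,0,0],0.14],
    [[0,0,-0.25],[0,0,0],-1],
    [[0,0,-0.25],[0,0,0.2],-1],
  ],
)

```text
t: 6.85
ee_pos: [452.1, 54.2, 95.3]
orientation: [2.116, 2.317, 0.006]
ft_force: [1.1, 0.3, 0.3]
width: 40.3
grasp_force: 0.0
```

```bash
python3 - <<'E'
from workcell import *
import c,numpy as np
c.done([0,.005,.027],[0]*3); c.done([0,0,-.25],[0,0,.2])
p,R=c.load(); o=get_obs(); print(p,o["ee_pos"],o["width"],R.as_matrix()[:,1])
d=np.array([.213,-.977]); bc=np.array([449.9,53.9])
print(c.need([*(bc-d*(60+13.5+14)),92],c.down(-77.7)))
E
```

```text
[450.02517149  53.97163236  91.875     ] [452.08283969  54.16397172  95.31054327] 40.254677066557655 [ 0.99634988 -0.08536349  0.        ]
(array([ 0.2783, -0.0866, -0.0004]), array([0.    , 0.    , 0.8471]))
```

```bash
python3 - <<'E'
import c,numpy as np
p,R=c.load(); c.save(p,c.down(12.3-7.16))
d=np.array([.213,-.977]); bc=np.array([449.9,53.9])
print(c.need([*(bc-d*(60+13.5+14)),92],c.down(-77.7)))
E
```

```text
(array([ 0.2892, -0.0368, -0.0004]), array([0.    , 0.    , 0.9639]))
```

>>> step_arm(
  deltas=[
    [[0.07,-0.009,0],[0,0,0.08],-1],
    [[0.15,-0.019,0],[0,0,0.16],-1],
    [[0.22,-0.028,0],[0,0,0.24],-1],
    [[0.27,-0.035,0],[0,0,0.32],-1],
    [[0.289,-0.037,0],[0,0,0.4],-1],
    [[0.289,-0.037,0],[0,0,0.48],-1],
    [[0.289,-0.037,0],[0,0,0.56],-1],
    [[0.289,-0.037,0],[0,0,0.64],-1],
    [[0.289,-0.037,0],[0,0,0.72],-1],
    [[0.289,-0.037,0],[0,0,0.8],-1],
    [[0.289,-0.037,0],[0,0,0.88],-1],
    [[0.289,-0.037,0],[0,0,0.94],-1],
    [[0.289,-0.037,0],[0,0,0.964],-1],
    [[0.289,-0.037,0],[0,0,0.964],-1],
    [[0.289,-0.037,0],[0,0,0.964],-1],
  ],
)

```text
t: 8.1
ee_pos: [431.2, 139.4, 92.3]
orientation: [-3.123, -0.338, -0.001]
ft_force: [-0.0, -0.3, -0.1]
width: 0.5
grasp_force: 0.0
```

```bash
python3 - <<'E'
from workcell import *
from h import *; import c
c.done([.289,-.037,0],[0,0,.964]); p,R=c.load(); o=get_obs(); print(p,R.as_rotvec(),o["ee_pos"],o["orientation"],o["width"])
im=get_image("scene")["pixels"][215:305,215:385,::-1]
cv2.imwrite("pics/e.png",cv2.resize(im,None,fx=4.6,fy=4.6,interpolation=cv2.INTER_CUBIC))
E
```

```text
[431.20238518 139.32854605  91.875     ] [3.12354073 0.33630001 0.        ] [431.24807973 139.35782023  92.29579776] [-3.12325528e+00 -3.38125249e-01 -5.97771747e-04] 0.5040662404303459
```

View pics/e.png

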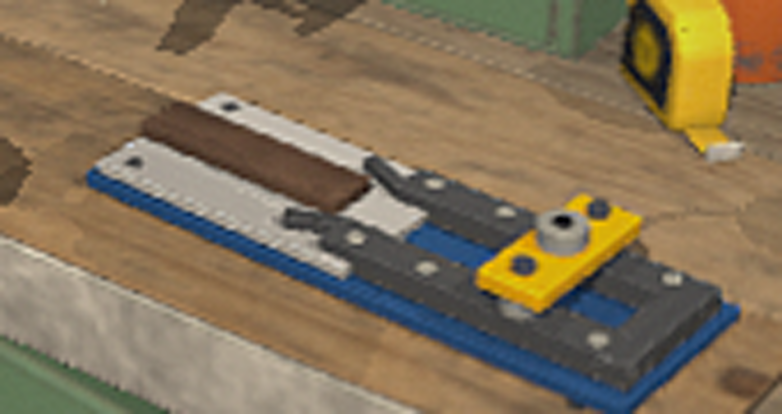

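The bar lies flat, centred and lengthwise on the deck. Its nose is at (360,190) between the mouth plates and well short of the pocket step at (415,235). I'll go down behind it and push.

>>> step_arm(
  deltas=[
    [[0,0,0.08],[0,0,0],-1],
    [[0,0,0.16],[0,0,0],-1],
    [[0,0,0.22],[0,0,0],-1],
    [[0,0,0.25],[0,0,0],-1],
    [[0,0,0.252],[0,0,0],-1],
    [[0,0,0.252],[0,0,0],-1],
    [[0,0.015,0.252],[0,0,0],-1],
    [[0,0.03,0.252],[0,0,0],-1],
    [[0,0.042,0.252],[0,0,0],-1],
    [[0,0.052,0.252],[0,0,0],-1],
    [[0,0.062,0.252],[0,0,0],-1],
    [[0,0.072,0.252],[0,0,0],-1],
    [[0,0.085,0.252],[0,0,0],-1],
    [[0,0.1,0.252],[0,0,0],-1],
    [[0,0.115,0.252],[0,0,0],-1],
    [[0,0.13,0.252],[0,0,0],-1],
    [[0,0.145,0.252],[0,0,0],-1],
    [[0,0.16,0.252],[0,0,0],-1],
  ],
)

```text
t: 9.65
ee_pos: [441.5, 92.0, 16.3]
orientation: [-3.124, -0.336, 0.0]
ft_force: [-0.1, 4.7, 4.7]
width: 0.3
grasp_force: 2.2
```

>>> step_arm(
  deltas=[
    [[0,0.01,-0.001],[0,0,0],-1],
    [[0,0.022,-0.001],[0,0,0],-1],
    [[0,0.036,-0.001],[0,0,0],-1],
    [[0,0.05,-0.001],[0,0,0],-1],
    [[0,0.064,-0.001],[0,0,0],-1],
    [[0,0.078,-0.001],[0,0,0],-1],
    [[0,0.092,-0.001],[0,0,0],-1],
    [[0,0.106,-0.001],[0,0,0],-1],
    [[0,0.12,-0.001],[0,0,0],-1],
    [[0,0.134,-0.001],[0,0,0],-1],
  ],
)

```text
t: 10.48
ee_pos: [450.0, 52.7, 16.6]
orientation: [-3.124, -0.336, 0.0]
ft_force: [-0.9, 0.6, 0.1]
width: 0.1
grasp_force: 0.5
```

```bash
python3 - <<'E'
from workcell import *
from h import *; import c
c.done([0,.16,.252],[0]*3); c.done([0,.134,-.001],[0]*3); p,R=c.load(); o=get_obs(); print(p,o["ee_pos"],o["ft_force"])
print("tcp along", (o["ee_pos"][:2]-[449.47,48.77])@[.213,-.977])
im=get_image("scene")["pixels"][215:305,215:385,::-1]
cv2.imwrite("pics/f.png",cv2.resize(im,None,fx=4.6,fy=4.6,interpolation=cv2.INTER_CUBIC))
E
```

```text
[449.97707999  53.14994758  16.575     ] [450.00497703  52.71652331  16.56411531] [-0.94724634  0.61340196  0.14365175]
tcp along -3.7418031632545006
```

View pics/f.png

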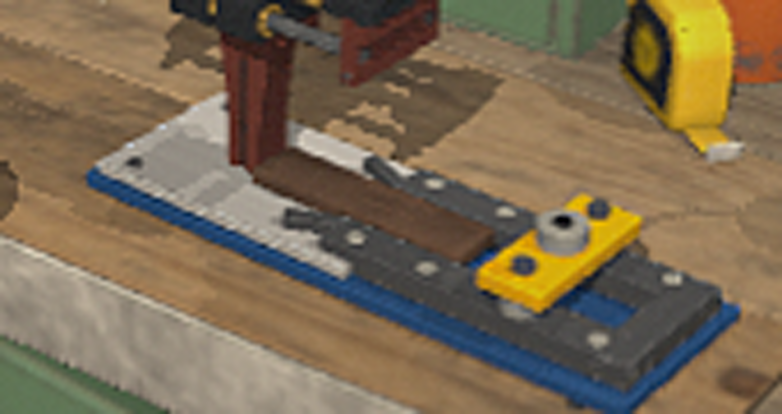

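The bar is in the channel, its nose at (480,255) just before the bridge, and the fingers are centred on its tail. I'll keep pushing.

>>> step_arm(
  deltas=[
    [[0,0.01,0],[0,0,0],-1],
    [[0,0.022,0],[0,0,0],-1],
    [[0,0.036,0],[0,0,0],-1],
    [[0,0.05,0],[0,0,0],-1],
    [[0,0.064,0],[0,0,0],-1],
    [[0,0.078,0],[0,0,0],-1],
    [[0,0.092,0],[0,0,0],-1],
    [[0,0.106,0],[0,0,0],-1],
    [[0,0.12,0],[0,0,0],-1],
    [[0,0.134,0],[0,0,0],-1],
    [[0,0.148,0],[0,0,0],-1],
    [[0,0.162,0],[0,0,0],-1],
    [[0,0.176,0],[0,0,0],-1],
    [[0,0.19,0],[0,0,0],-1],
    [[0,0.202,0],[0,0,0],-1],
    [[0,0.21,0],[0,0,0],-1],
    [[0,0.215,0],[0,0,0],-1],
  ],
)

```text
t: 11.95
ee_pos: [463.7, -10.4, 16.5]
orientation: [3.124, 0.335, -0.0]
ft_force: [-0.1, 0.5, -0.5]
width: 0.5
grasp_force: 0.5
```

>>> step_arm(
  deltas=[
    [[0,0.008,0],[0,0,0],-1],
    [[0,0.016,0],[0,0,0],-1],
    [[0,0.022,0],[0,0,0],-1],
    [[0,0.026,0],[0,0,0],-1],
    [[0,0.028,0],[0,0,0],-1],
    [[0,0.028,0],[0,0,0],-1],
  ],
)

```text
t: 12.45
ee_pos: [465.5, -18.2, 16.6]
orientation: [3.124, 0.336, 0.0]
ft_force: [0.1, 1.0, -0.1]
width: 0.2
grasp_force: 0.0
```

>>> step_arm(
  deltas=[
    [[0,0.005,0],[0,0,0],-1],
    [[0,0.01,0],[0,0,0],-1],
    [[0,0.015,0],[0,0,0],-1],
    [[0,0.019,0],[0,0,0],-1],
    [[0,0.019,0],[0,0,0],-1],
    [[0,0.019,0],[0,0,0],-1],
  ],
)

```text
t: 12.95
ee_pos: [466.8, -23.8, 16.6]
orientation: [3.123, 0.336, 0.0]
ft_force: [0.0, -0.5, -0.4]
width: 0.5
grasp_force: 0.0
```

```bash
python3 - <<'E'
from workcell import *
from h import *
im=get_image("scene")["pixels"][235:305,280:385,::-1]
cv2.imwrite("pics/g2.png",cv2.resize(im,None,fx=7,fy=7,interpolation=cv2.INTER_CUBIC))
E
```

```text
(no output)
```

View pics/g2.png

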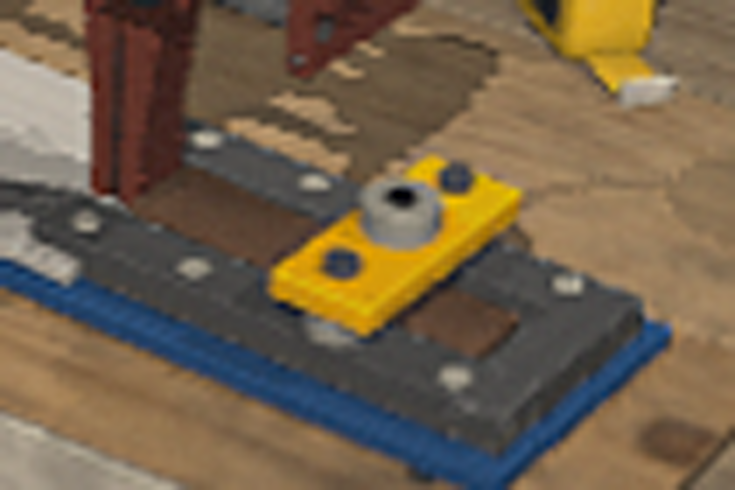

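The bar lies in the channel and under the bridge, with its nose at (515,325) near the end stop. The force on the tool is about zero. I'll nudge 2 mm more to check, then back off.

>>> step_arm(
  deltas=[
    [[0,0.003,0],[0,0,0],-1],
    [[0,0.007,0],[0,0,0],-1],
    [[0,0.007,0],[0,0,0],-1],
    [[0,0.007,0],[0,0,0],-1],
  ],
)

```text
t: 13.33
ee_pos: [467.2, -25.8, 16.6]
orientation: [3.123, 0.336, 0.0]
ft_force: [0.0, 0.9, 0.7]
width: 0.6
grasp_force: 0.0
```

>>> step_arm(
  deltas=[
    [[0,-0.02,0],[0,0,0],-1],
    [[0,-0.03,0],[0,0,0],-1],
    [[0,-0.03,-0.1],[0,0,0],-1],
    [[0,-0.06,-0.2],[0,0,0],-1],
    [[0,-0.18,-0.3],[0,0,0],-1],
    [[0,-0.3,-0.4],[0,0,0],-1],
    [[0,-0.42,-0.4],[0,0,0],-1],
    [[0,-0.54,-0.4],[0,0,0],-1],
    [[0,-0.66,-0.4],[0,0,0],-1],
    [[0,-0.78,-0.4],[0,0,0],-1],
    [[0,-0.9,-0.4],[0,0,0],-1],
    [[0,-0.95,-0.4],[0,0,0],-1],
    [[0,-0.95,-0.4],[0,0,0],-1],
    [[0,-0.95,-0.4],[0,0,0],-1],
  ],
)

```text
t: 14.5
ee_pos: [405.8, 253.4, 136.4]
orientation: [3.123, 0.34, -0.001]
ft_force: [-0.8, -0.6, -0.3]
width: 0.4
grasp_force: 0.0
```

```bash
python3 - <<'E'
from workcell import *
from h import *
O=np.array([449.47,48.77]); d=np.array([.213,-.977]); l=np.array([.977,.213])
print(get_obs()["ee_pos"])
for n in("top","scene"):
    im=get_image(n); p=im["pixels"].astype(int)
    print(n)
    for ac in (-6,1.5,9):
      s=np.arange(70,232,3.); P=np.c_[O+s[:,None]*d+ac*l,np.full(len(s),16.)]
      q=proj(im,P).astype(np.float32)
      v=cv2.remap(im["pixels"],q[:,0],q[:,1],cv2.INTER_LINEAR)[:,0].astype(int) if 0 else np.array([cv2.getRectSubPix(im["pixels"],(1,1),tuple(map(float,x)))[0,0] for x in q]).astype(int)
      print(ac," ".join(f"{int(a)}:{r-b}/{r+g+b}" for a,(r,g,b) in zip(s,v)))
E
```

```text
[405.7908777  253.4074459  136.43263774]
top
-6 70:13/547 73:14/548 76:14/549 79:14/546 82:10/491 85:27/294 88:44/264 91:44/259 94:44/259 97:43/254 100:43/247 103:43/248 106:41/252 109:43/260 112:41/260 115:42/255 118:44/253 121:42/255 124:42/252 127:41/249 130:38/235 133:38/226 136:38/231 139:39/230 142:35/214 145:25/150 148:21/139 151:25/136 154:63/250 157:111/420 160:114/431 163:113/434 166:108/410 169:95/404 172:86/405 175:100/408 178:106/430 181:110/446 184:108/453 187:104/415 190:64/298 193:41/239 196:42/247 199:44/259 202:40/260 205:2/205 208:-25/132 211:-5/191 214:4/254 217:5/255 220:4/254 223:5/243 226:5/249 229:-7/249
1.5 70:14/546 73:14/546 76:14/546 79:14/546 82:13/483 85:27/308 88:41/251 91:41/242 94:40/242 97:42/237 100:40/238 103:41/242 106:40/243 109:40/247 112:41/248 115:43/246 118:42/244 121:41/249 124:43/249 127:42/252 130:42/244 133:41/234 136:38/224 139:37/219 142:31/180 145:24/132 148:24/132 151:24/135 154:63/210 157:112/418 160:95/408 163:41/383 166:20/434 169:17/444 172:17/455 175:17/468 178:17/464 181:31/430 184:89/432 187:99/415 190:61/286 193:40/235 196:41/
[... 1781 characters left out ...]
:44/232 202:46/245 205:42/232 208:13/199 211:1/230 214:3/231 217:3/232 220:3/227 223:3/233 226:3/233 229:3/191
9 70:20/534 73:20/531 76:20/533 79:19/538 82:20/546 85:21/453 88:34/206 91:35/190 94:36/195 97:35/201 100:35/194 103:34/198 106:33/197 109:36/197 112:36/203 115:38/209 118:37/211 121:38/209 124:38/211 127:39/215 130:32/213 133:87/268 136:223/425 139:192/388 142:31/265 145:-19/209 148:-9/215 151:-22/192 154:105/312 157:206/396 160:206/401 163:206/403 166:205/411 169:192/377 172:164/315 175:82/217 178:14/136 181:30/169 184:36/202 187:36/198 190:36/193 193:35/187 196:39/208 199:40/211 202:42/225 205:39/205 208:10/210 211:2/237 214:3/229 217:2/235 220:3/223 223:2/234 226:4/244 229:1/172
```

Read at a height of 16 mm, the bar's ends are 120 mm apart in both views and on all three lines across it. A tail still up on the step would read about 126 mm in the scene view, so the bar is seated flat. The arm is clear, so I'll hand in.

```bash
python3 -c "
from workcell import *
print(close_job())"
```

```text
the job is handed in; nothing more can be done
None
```

I laid the bar flat on the deck, slid it under the bridge and into the pocket, and handed the job in at about 15 s; the last camera measurements show it seated flat on the pocket floor, and nothing showed the bystanders being touched, though I did not re-measure them at the end.

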